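# Register an ebony offcut in the nut-sawing jig and hold the click lever down

### The arm

A 7-joint arm with a two-finger parallel gripper is mounted at the origin on a cart in front of the work surface, level with it; the furniture and walls round the work are solid. World frame = base frame: x ahead of the robot, y to its left, z up, the work surface at z = 0. Lengths are in m, angles in rad, forces in N, time in s.
With the tool pointing down it reaches from about 0.4 to 0.85 m from the base axis. Payload 10.4 kg.
Tool frame: the origin (TCP) lies on the centre line of the jaws, within the pads' length; the fingertips stand 17 mm ahead of it and the grasp point (between the pads) lies 2 mm behind it; z points along the fingers, y is the line along which they close (so a half turn about z gives the same grasp; the last joint's range is limited). The gripper opens to 85 mm and grips with 20 to 120 N. Pads are 22 mm wide; open, the fingers measure 114 mm over their backs; the gripper's body (76 mm by 85 mm) begins 54 mm behind the grasp point. The pads swing forward as they close: fully open they stand 13 mm farther back than shut.
Start: joints at [-1.333, 0.332, -0.065, 1.46, 0.022, 1.35, -0.088], TCP at [0.161, 0.604, 0.248] pointing down, gripper open.
Joint ranges: [-2.6, 2.6], [-0.5, 2.12], [-1.47, 1.34], [0.16, 2.42], [-1.27, 4.41], [0.06, 2.06], [-2.6, 2.6]. Speed limits (rad/s): [2.22, 2.22, 2.79, 2.79, 3.14, 3.14, 3.14].

### API

Orientations are given as a unit quaternion [x, y, z, w].
In Python, from workcell import sensors, imaging, order, spotter gives the robot as it stands. The module is installed in compiled form; this text tells all that it offers.
- The arm moves only by the shell command python3 -m inch 'ROWS' [FORCE]. ROWS is JSON, a list that holds one entry, the list of rows, each a list of 7 numbers: the shift along the tool's x, y, z in m, then the turn, a rotation vector about the tool's x, y, z in rad, then the closure, from -1 (fully open) to 1 (shut). In form: [[[x, y, z, ax, ay, az, hand], ...]]. A call has 1 to 10 rows; each row is the pose to reach, as a shift and turn from the pose commanded when the call began, along the tool's axes at that moment; what a row does not reach only later rows make up. A row lasts 1/10 s, in which the tool goes at most 50 mm and 8.59 degrees, less where a joint would pass 70% of its speed; a pose out of reach is approached as far as the arm can. A call with a gripper value outside its range is refused whole. The fingers move at their own pace and stop on an object; FORCE is the grip in N (left out, the last holds). Time passes only in rows, so rows that repeat a pose let the fingers close. It gives the time, the measured TCP pose, the force, the opening and the grip force at its end, in the units of the state.
- sensors.get_obs(): the state, without advancing time (a new reading comes with each control period).
- imaging.camera(name): name is "scene" or "top" or "wrist"; returns the picture (480x640x3 uint8, blue, green, red); there is no depth.
- imaging.calibration(name): a dict with "mtx" (3x3 intrinsics, pixels), "R" (3x3) and "t" (3): a world point X has camera coordinates R X + t; the wrist camera has in their place "tool_from_camera" (4x4, takes a point from camera to tool coordinates, whose origin is the TCP and whose axes are the flange's). Camera axes: x right, y down, z forward; pixel columns grow to the right and rows downward; lengths in m; the calibration is good to about 2 mm. A picture is of the moment at which its call begins: read the wrist's pose just before it. calibration takes no time and is no camera call.
- order.hand_in(): hands the job in; it is judged then, once.
Trained networks look in the newest picture that a camera, given by its name, has taken for a name from the list of things; names that differ only in an ending like _2 or _b are one class to them, and where a whole thing is asked for, a point or a joint stands for the part that bears it (a point fixed in the world has none). Each returns a list of dicts, best first, with "conf" (0 to 1); they miss things now and then, are a little off and sometimes report something else, mostly with a low value. They report only what shows in the picture. A call takes as long as a camera call.
- spotter.look_for(label, camera): "pixel" ([column, row] in pixels, amid what is visible of it).
The state is a dict: "clock": time; "joint_pos": joint angles; "joint_velocities": joint speeds; "tau": joint torques, N m; "position": TCP position; "ee_rot": TCP orientation; "ft_force": force on the tool from outside, world axes, zero at the start; "torque": the same for the moment, N m; "grip_width": opening from 0.0 (shut) to 1.0 (fully open); "grasp_force": force on a finger pad.
Only numpy, scipy, OpenCV 4.12 (cv2) and the standard library are available. Lean on these libraries where they do the work, as an engineer would, in place of code of your own. Each camera call takes 0.05 s, during which the arm holds its last target. There are 200 camera calls.

### The job

Lay the black ebony offcut flat and lengthwise on the bed of the nut-sawing jig and, with the hold-down lever still at rest, slide it fully home: long edge against the fence, end against the end stop. Then take the lever by its red knob, turn it clockwise exactly three clicks so that the pad clamps the ebony (a fourth click would mark it), and finish while still holding the lever there in the gripper, because it springs back when let go and I want to saw. Do not touch the violin and leave everything else where it lies.

Things in the scene. Friction and masses are not known exactly. Their poses are not given: they have to be found in the camera images.
- saw_jig: fixed wooden nut-sawing jig between violin and gouge. Base 180 mm (x) x 100 mm (y); flat bed 40 mm above the bench. Origin on the bench under the base's centre; x along its length, away from the robot, to the end stop; y left; z up. Fence strip (12 mm high, 16 thick) along the right of the bed, its face at y = -16 mm; end stop block (12 mm high, y -16 to +24) at the far end, its face at x = +72 mm
- home_corner (a point): where fence face, stop face and bed meet (axes as the jig's): the work piece, home, has its centre 59 mm before this corner (-x) and 12 mm left of it (+y), underside level with it. The bed is free from here to 162 mm before the corner and 66 mm to its left; a 2 mm saw kerf crosses bed and fence 9 mm before the stop
- ebony_offcut: the work piece: nearly black ebony offcut, 24 mm (its x) x 118 mm (its y, lengthwise) x 11 mm (z), about 40 g, lying flat on the bench left of the gouge; either end may go to the stop; origin at the centre of its underside
- click_lever (a joint): lever angle, rad: 0 at rest on its stop (pointing to the jig's +y), growing clockwise seen from above, 2.0 at most. A plunger clicks in a scalloped wheel every 0.393 rad (22.5 deg): third click at 1.178, fourth at 1.571. Push at the knob falls to about 3 N just before a click and jumps to 7-10 N right after it. It does not lock: a spring turns it back to 0 when let go
- lever_grip (a point): grip point on the axis of the lever's red upright knob, 80.5 mm above the jig's bed, at a radius of 85 mm from the pivot. The knob is round, 16 to 18 mm across, and stands from 60 to 98 mm above the bed; the lever's steel bar (9 mm) lies below it, its top 59.5 mm above the bed
- lever_pivot (a point): point on the lever's vertical axis, level with the grip point; in the jig's frame x = 34, y = -4, z = 120.5 mm. The green bracket that carries it stands behind the fence and reaches over the bed here: 26 mm wide in x, to y = +9 mm, from 27 to 42 mm above the bed; click wheel and lever hub (51 mm across) above that, up to 64 mm
- press_pad: round rubber-faced pad of the hold-down, 18 mm across, on the lever's axis; origin at the centre of its underside, which at rest hangs 15 mm above the bed (4 mm above the work piece, which slides in under it). The lever lowers it 5.6 mm per rad; it meets the work piece shortly before the second click and presses with about 10 N, sprung, at the third
- violin: the finished violin in its cradle to the right of the jig, its body 60 to 150 mm above the bench, neck and scroll (to its right) up to 270 mm; never touch it. Pass over it with the fingertips above 300 mm and nearer the robot than the desk lamp, whose black shade hangs 340 mm above the bench behind the neck
- bridge_blank: small pale maple violin-bridge blank, 33 x 41 x 4 mm, lying on the black mat; origin at the centre of its underside; leave it alone
- thumb_plane: small wooden-bodied thumb plane, 26 x 71 x 30 mm, in front of the violin to the right; origin at the centre of its underside; leave it alone
- willow_block: plain pale willow block, 40 x 52 x 30 mm, behind the violin; origin at the centre of its underside; leave it alone
- oil_stone: dark grey oil stone, 48 x 148 x 22 mm, lying on the black mat; origin at the centre of its underside; leave it alone
- maple_offcut: light maple offcut, 31 x 86 x 14 mm, at the front left corner of the bench; origin at the centre of its underside; leave it alone

How it is judged:
By the outcome, as a careful person would: the job done as asked, in the order asked, and still so for the second after the job is handed in, while the arm keeps its last pose, push and grip.
It also fails if it takes over 72 s, if anything falls off the work surface, if the arm or the gripper's body presses on something with over 40 N, if the wrist force passes 120 N, or if a joint passes its speed limit or range.

## Working session

There is one attempt and no reset: what is moved stays moved. The work goes in short steps, Python scripts to look and compute and a shell command to move; the robot and the scene stay as the last step left them, time stands still between calls to the robot, and variables do not carry over. Pictures are saved under pics/ and viewed, at most 10 in all, crops included, and the job is handed in when it is done.

```bash
mkdir -p pics
cat > h.py <<'E'
import numpy as np, cv2
from scipy.spatial.transform import Rotation as Rot
from workcell import sensors, imaging, order, spotter
def cam(name):
    c=imaging.calibration(name); K=np.array(c["mtx"])
    if "R" in c: return K,np.array(c["R"]),np.array(c["t"]).ravel()
    o=sensors.get_obs(); T=np.eye(4); T[:3,:3]=Rot.from_quat(o["ee_rot"]).as_matrix(); T[:3,3]=o["position"]
    M=np.linalg.inv(T@np.array(c["tool_from_camera"])); return K,M[:3,:3],M[:3,3]
def ray(C,px,z):
    K,R,t=C; d=R.T@np.linalg.solve(K,[px[0],px[1],1.]); o=-R.T@t
    return o+d*(z-o[2])/d[2]
def proj(C,X):
    K,R,t=C; p=(R@np.atleast_2d(X).T).T+t; p=p@K.T; return p[:,:2]/p[:,2:]
E
python3 - <<'E'
from h import *
o=sensors.get_obs(); print({k:np.round(v,3) for k,v in o.items()})
for n in ["top","scene"]:
    C=cam(n); im=imaging.camera(n); cv2.imwrite(f"pics/{n}0.png",im); print(n,"campos",-C[1].T@C[2])
    for l in ["saw_jig","ebony_offcut","click_lever","lever_grip","press_pad","violin","oil_stone","maple_offcut","home_corner"]:
        r=spotter.look_for(l,n)[:2]; print(l,[(np.round(a["pixel"]),round(a["conf"],2),np.round(ray(C,a["pixel"],0.04),3)) for a in r])
E
```

```text
{'clock': np.float64(0.0), 'joint_pos': array([-1.333,  0.333, -0.065,  1.461,  0.022,  1.35 , -0.089]), 'joint_velocities': array([ 0.001, -0.001,  0.001, -0.002, -0.   ,  0.002,  0.001]), 'tau': array([-1.0000e-03, -6.2546e+01,  4.9000e-02, -3.9160e+01,  1.6000e-02,
        1.0000e-02, -0.0000e+00]), 'position': array([0.161, 0.604, 0.247]), 'ee_rot': array([ 0.13 ,  0.992, -0.001, -0.   ]), 'ft_force': array([-0.22 , -0.364, -0.105]), 'torque': array([ 0.003, -0.011, -0.004]), 'grasp_force': np.float64(0.0), 'grip_width': np.float64(0.999)}
top campos [ 0.18427926 -0.05659303  1.58317958]
saw_jig [(array([238., 247.]), 0.56, array([0.48 , 0.197, 0.04 ]))]
ebony_offcut [(array([229., 238.]), 0.73, array([0.51 , 0.225, 0.04 ])), (array([169., 251.]), 0.59, array([0.48 , 0.427, 0.04 ]))]
click_lever [(array([474., 230.]), 0.69, array([ 0.486, -0.601,  0.04 ])), (array([228., 238.]), 0.68, array([0.512, 0.229, 0.04 ]))]
lever_grip [(array([229., 242.]), 0.48, array([0.497, 0.225, 0.04 ]))]
press_pad [(array([237., 244.]), 0.33, array([0.49 , 0.199, 0.04 ]))]
violin []
oil_stone [(arra
[... 432 characters left out ...]
0.04 ])), (array([227., 206.]), 0.37, array([0.436, 0.378, 0.04 ]))]
ebony_offcut [(array([229., 208.]), 0.51, array([0.43 , 0.355, 0.04 ])), (array([206., 208.]), 0.33, array([0.371, 0.406, 0.04 ]))]
click_lever [(array([265., 199.]), 0.52, array([0.57, 0.34, 0.04]))]
lever_grip [(array([262., 201.]), 0.52, array([0.547, 0.327, 0.04 ]))]
press_pad [(array([268., 205.]), 0.35, array([0.544, 0.285, 0.04 ]))]
violin []
oil_stone [(array([468., 307.]), 0.89, array([ 0.553, -0.51 ,  0.04 ])), (array([494., 354.]), 0.62, array([ 0.455, -0.634,  0.04 ]))]
maple_offcut [(array([207., 207.]), 0.45, array([0.381, 0.416, 0.04 ]))]
home_corner [(array([264., 205.]), 0.62, array([0.533, 0.292, 0.04 ]))]
```

Run:
```python
from h import *
a=cv2.imread("pics/top0.png"); 
cv2.imwrite("pics/t1.png",cv2.resize(a[170:320,130:330],None,fx=4,fy=4,interpolation=cv2.INTER_CUBIC))
b=cv2.imread("pics/scene0.png"); cv2.imwrite("pics/s1.png",b)
```

```text
(no output)
```

View pics/t1.png

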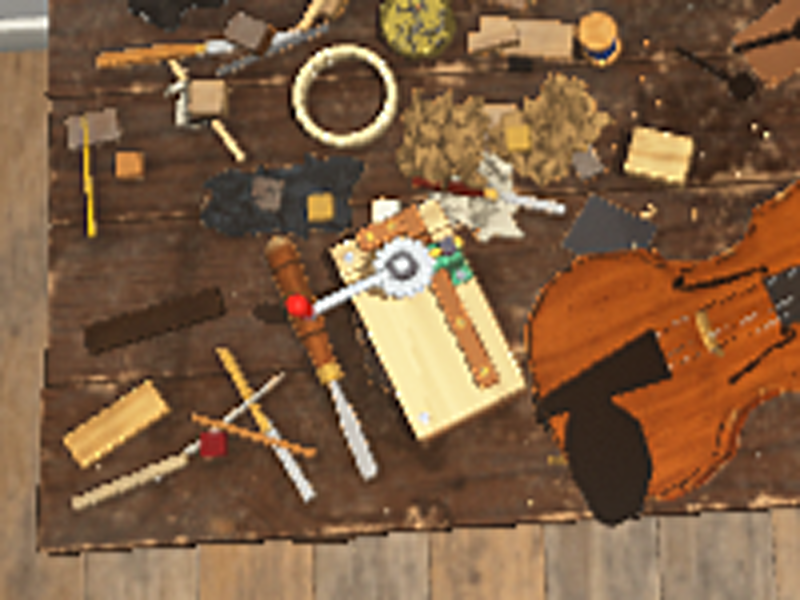

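View pics/s1.png

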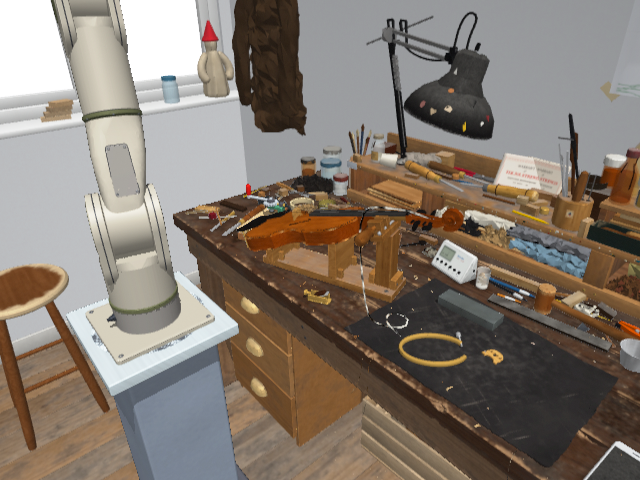

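Top view: ebony at crop (155,320), i.e. full pixel (169,250). The jig is yawed about +27° with its stop at crop (400,225), the red knob is at crop (300,305) above the gouge handle, and the maple is at crop (115,420). The scene view is too distant to be useful here. Next step: bring the wrist camera over the ebony.

```bash
cat >> h.py <<'E'
def rel(p,hd,tilt=None):
    """shift in tool axes + turn about tool z, to put TCP at p with tool-y heading hd (deg), tool down"""
    o=sensors.get_obs(); R=Rot.from_quat(o["ee_rot"]); h=np.deg2rad(hd)
    y=np.array([np.cos(h),np.sin(h),0]); z=np.array([0,0,-1.]); x=np.cross(y,z)
    G=Rot.from_matrix(np.c_[x,y,z])
    return np.round(R.inv().apply(np.array(p)-o["position"]),4), np.round((R.inv()*G).as_rotvec(),3)
E
python3 - <<'E'
from h import *
print(np.round(imaging.calibration("wrist")["tool_from_camera"],3), imaging.calibration("wrist")["mtx"][0])
C=cam("top")
f=lambda u,v,z:np.round(ray(C,(130+(u-1.5)/4,170+(v-1.5)/4),z),3)
print("eb",f(155,320,.011),"ends",f(92,342,.011),f(222,300,.011))
print("knob",f(299,306,.13),"hub",f(403,265,.104))
print("stop corner L far",f(333,245,.04),"near",f(420,440,.04),f(525,385,.04))
im=imaging.camera("wrist"); cv2.imwrite("pics/w0.png",im)
E
```

```text
[[-0.    -0.958 -0.286  0.072]
 [ 1.    -0.    -0.    -0.001]
 [ 0.    -0.286  0.958 -0.126]
 [ 0.     0.     0.     1.   ]] [355.32336852   0.         318.93136656]
eb [0.49  0.438 0.011] ends [0.475 0.492 0.011] [0.504 0.381 0.011]
knob [0.471 0.287 0.13 ] hub [0.505 0.208 0.104]
stop corner L far [0.54  0.279 0.04 ] near [0.369 0.209 0.04 ] [0.41  0.121 0.04 ]
```

Run:
```python
from h import *
print(rel([.47,.34,.25],15))
```

```text
(array([-0.3665, -0.1753, -0.0017]), array([ 0.   , -0.   ,  1.048]))
```

```bash
python3 -m inch '[[[-0.04,-0.02,0,0,0,0.13,-1],[-0.08,-0.04,0,0,0,0.26,-1],[-0.12,-0.06,0,0,0,0.39,-1],[-0.16,-0.08,0,0,0,0.52,-1],[-0.20,-0.10,0,0,0,0.65,-1],[-0.24,-0.115,0,0,0,0.78,-1],[-0.28,-0.135,0,0,0,0.91,-1],[-0.32,-0.155,0,0,0,1.048,-1],[-0.3665,-0.175,0,0,0,1.048,-1],[-0.3665,-0.175,0,0,0,1.048,-1]]]'
python3 -m inch '[[[0,0,0,0,0,0,-1],[0,0,0,0,0,0,-1],[0,0,0,0,0,0,-1]]]'
python3 - <<'E'
from h import *
o=sensors.get_obs(); print(o["position"],o["joint_pos"].round(2),o["clock"])
C=cam("wrist"); im=imaging.camera("wrist"); cv2.imwrite("pics/w1.png",im); np.save("C1.npy",np.array([*C,],dtype=object),allow_pickle=True)
for l,z in [("saw_jig",.04),("ebony_offcut",.011),("lever_grip",.1205),("press_pad",.1),("home_corner",.04)]:
    print(l,[(np.round(a["pixel"]),round(a["conf"],2),np.round(ray(C,a["pixel"],z),3)) for a in spotter.look_for(l,"wrist")[:2]])
E
```

```text
clock: 2.05
position: [0.4756, 0.3339, 0.2487]
ee_rot: [0.613, 0.79, 0.0, 0.002]
ft_force: [0.5, -0.6, 0.2]
grip_width: 1.004
grasp_force: 0.0
clock: 2.35
position: [0.4691, 0.3416, 0.2483]
ee_rot: [0.608, 0.794, 0.0, -0.0]
ft_force: [0.0, 0.0, -0.6]
grip_width: 0.998
grasp_force: 0.0
[0.46905064 0.34157143 0.24826714] [-0.95  0.23  0.28  1.6  -0.07  1.32 -0.39] 2.35Traceback (most recent call last):
  File "<stdin>", line 3, in <module>
ValueError: could not broadcast input array from shape (3,3) into shape (3,)
```

View pics/w1.png

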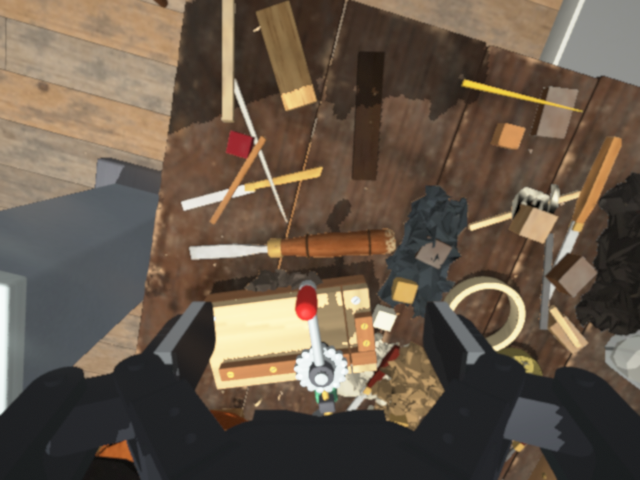

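Wrist view: the ebony stands upright in the picture, corners about (359,52), (384,53), (378,180), (353,178). The knob is at (306,300), the hub at (320,372), and the stop is right of the jig at (366,340). I'll crop the jig and measure the ebony by threshold.

Run:
```python
from h import *
im=cv2.imread("pics/w1.png"); C=cam("wrist")
cv2.imwrite("pics/w1j.png",cv2.resize(im[265:415,200:400],None,fx=4,fy=4,interpolation=cv2.INTER_CUBIC))
g=cv2.cvtColor(im,cv2.COLOR_BGR2GRAY)
print(g[60:180:15,340:400:4])
P=np.array([ray(C,p,.011)[:2] for p in [(359,52),(384,53),(378,180),(353,178)]])
print(P.round(4),"c",P.mean(0),np.linalg.norm(np.roll(P,-1,0)-P,axis=1)); d=P[2]+P[3]-P[0]-P[1]; print(np.degrees(np.arctan2(d[1],d[0])))
```

```text
[[53 57 56 54 50 30 31 29 28 28 27 44 56 52 50]
 [58 59 55 53 44 32 34 33 30 30 27 55 51 51 56]
 [52 54 55 61 64 34 31 30 45 38 31 49 51 55 57]
 [54 53 52 48 33 41 38 33 33 49 50 92 90 81 87]
 [72 74 78 85 50 52 53 54 52 51 69 94 94 95 93]
 [73 73 74 73 50 52 53 53 49 50 65 67 82 86 82]
 [90 87 90 73 50 48 50 50 47 51 62 67 72 72 69]
 [87 90 89 58 52 50 49 53 50 50 81 82 75 82 79]]
[[0.4672 0.4907]
 [0.4897 0.4959]
 [0.52   0.3837]
 [0.495  0.379 ]] c [0.49298746 0.4373294 ] [0.02307745 0.11619678 0.0255131  0.11504504]
-75.45002337492132
```

View pics/w1j.png

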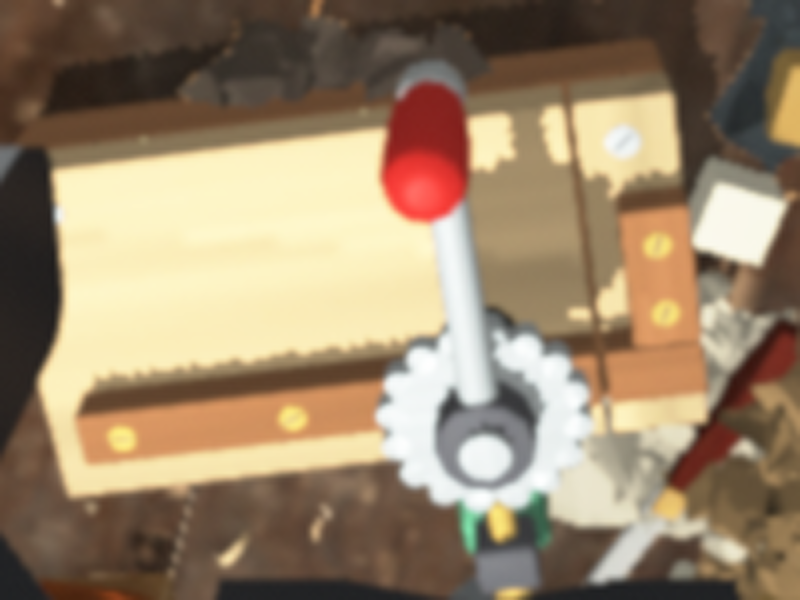

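Run:
```python
from h import *
from scipy.optimize import least_squares
C=cam("wrist")
D=[((672,92),(90,50,40)),((707,420),(90,-50,40)),((70,497),(-90,-50,40)),((618,210),(72,24,52)),((632,347),(72,-16,52)),((484,458),(34,-4,104)),((426,190),(34,81,138))]
uv=np.array([(200+(a[0]-1.5)/4,265+(a[1]-1.5)/4) for a,_ in D]); X=np.array([b for _,b in D])/1e3
def W(q,X): c,s=np.cos(q[2]),np.sin(q[2]); return X@np.array([[c,-s,0],[s,c,0],[0,0,1]]).T+[q[0],q[1],0]
for n in (5,7):
    r=least_squares(lambda q:(proj(C,W(q,X[:n]))-uv[:n]).ravel(),[.46,.2,.4],loss="soft_l1")
    print(r.x.round(4),np.degrees(r.x[2]),(proj(C,W(r.x,X))-uv).round(1).tolist())
q=r.x
for n,p in dict(pivot=(34,-4,120.5),knob=(34,81,120.5),corner=(72,-16,40),home=(13,-4,40)).items(): print(n,W(q,np.array([p])/1e3).round(4))
# fence line check: inner top edge
for a in [(80,412),(390,382)]:
    w=ray(C,(200+a[0]/4,265+a[1]/4),.052)-[q[0],q[1],0]; c,s=np.cos(q[2]),np.sin(q[2]); print("fence y",-s*w[0]+c*w[1],c*w[0]+s*w[1])
# approach ebony: grip 30mm from centre on end toward -75deg? 
u=np.array([np.cos(np.radians(-75.45)),np.sin(np.radians(-75.45))])
for k in(-.035,.035): print(k,rel([*(np.array([.493,.4373])+k*u),.02],14.5))
```

```text
[0.4744 0.1983 0.4043] 23.163384975041453 [[-0.2, -0.7], [0.3, 0.1], [-0.4, -0.1], [-0.2, 0.4], [0.6, 0.2], [0.1, -0.1], [-1.1, 0.8]]
[0.4744 0.1986 0.4009] 22.96793274989838 [[0.1, -0.7], [0.2, 0.2], [-0.5, -0.5], [-0.0, 0.4], [0.6, 0.1], [0.2, -0.3], [-0.6, 0.5]]
pivot [[0.5073 0.2082 0.1205]]
knob [[0.4741 0.2864 0.1205]]
corner [[0.547 0.212 0.04 ]]
home [[0.4879 0.2    0.04  ]]
fence y -0.0161174803557139 -0.07539117170302453
fence y -0.018145434483613016 0.007481118971725115
-0.035 (array([0.1212, 0.0485, 0.2283]), array([-0.   , -0.   ,  0.011]))
0.035 (array([0.0512, 0.0478, 0.2283]), array([-0.   , -0.   ,  0.011]))
```

```bash
python3 -m inch '[[[0.045,0.018,0.03,0,0,0.011,-0.1],[0.09,0.036,0.06,0,0,0.011,-0.1],[0.121,0.0485,0.09,0,0,0.011,-0.1],[0.121,0.0485,0.13,0,0,0.011,-0.1],[0.121,0.0485,0.165,0,0,0.011,-0.1],[0.121,0.0485,0.19,0,0,0.011,-0.1],[0.121,0.0485,0.205,0,0,0.011,-0.1],[0.121,0.0485,0.205,0,0,0.011,-0.1],[0.121,0.0485,0.205,0,0,0.011,-0.1],[0.121,0.0485,0.205,0,0,0.011,-0.1]]]' 30
python3 - <<'E'
from h import *
u=np.array([np.cos(np.radians(-75.45)),np.sin(np.radians(-75.45))])
print(rel([*(np.array([.493,.4373])-.035*u),.018],14.5))
C=cam("wrist"); im=imaging.camera("wrist"); cv2.imwrite("pics/w2.png",im)
E
```

```text
clock: 3.4
position: [0.4864, 0.4707, 0.0454]
ee_rot: [0.613, 0.79, 0.002, 0.0]
ft_force: [0.0, 0.0, 1.0]
grip_width: 0.553
grasp_force: 0.0
(array([ 0.001 , -0.0021,  0.0274]), array([ 0.002, -0.002, -0.002]))
```

View pics/w2.png

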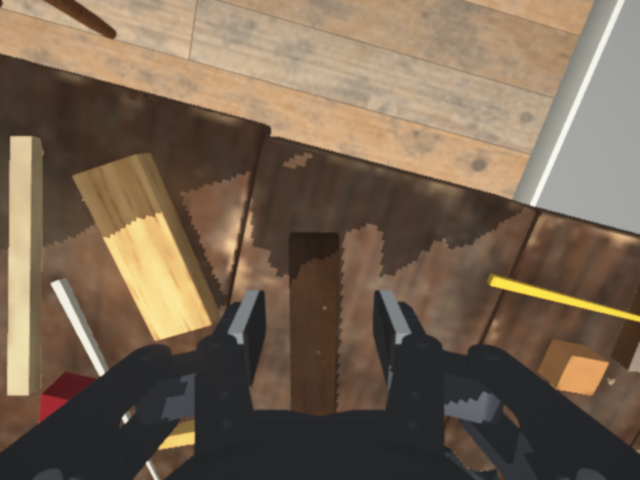

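Fingers straddle the ebony (columns 290–338), slightly right of centre, and the maple is clear on the left. Descend and grip.

```bash
python3 -m inch '[[[0.001,-0.002,0.014,0,0,0,-0.1],[0.001,-0.002,0.0275,0,0,0,-0.1],[0.001,-0.002,0.0275,0,0,0,-0.1],[0.001,-0.002,0.0275,0,0,0,1],[0.001,-0.002,0.0275,0,0,0,1],[0.001,-0.002,0.0275,0,0,0,1],[0.001,-0.002,0.0275,0,0,0,1],[0.001,-0.002,0.0275,0,0,0,1],[0.001,-0.002,0.0275,0,0,0,1]]]' 30
python3 -m inch '[[[0,0,-0.02,0,0,0,1],[0,0,-0.06,0,0,0,1],[0,0,-0.10,0,0,0,1],[0,0,-0.15,0,0,0,1],[0,0,-0.15,0,0,0,1],[0,0,-0.15,0,0,0,1]]]' 30
python3 - <<'E'
from h import *
im=imaging.camera("wrist"); cv2.imwrite("pics/w3.png",im)
q=np.array([.4744,.1985,np.radians(23.06)]); c,s=np.cos(q[2]),np.sin(q[2])
# jig frame target: grip at x=-62,y=22, well above the bed
x,y=-.062,.022
print(rel([q[0]+c*x-s*y,q[1]+s*x+c*y,.165],23.06+90))
E
```

```text
clock: 4.35
position: [0.4841, 0.4712, 0.017]
ee_rot: [0.613, 0.79, 0.001, -0.0]
ft_force: [-0.9, -0.7, 13.5]
grip_width: 0.271
grasp_force: 35.6
clock: 4.95
position: [0.4837, 0.4705, 0.1662]
ee_rot: [0.613, 0.79, 0.001, -0.0]
ft_force: [-0.2, -0.9, -2.0]
grip_width: 0.269
grasp_force: 29.8
(array([-2.484e-01, -1.404e-01, -1.000e-04]), array([-1.000e-03, -1.000e-03, -1.722e+00]))
```

View pics/w3.png

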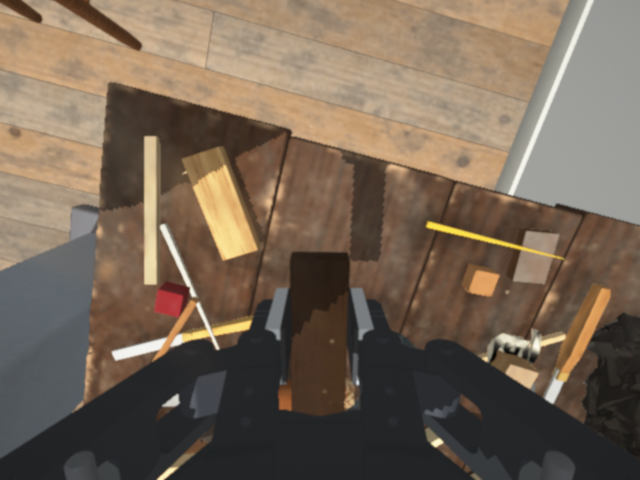

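```bash
python3 -m inch '[[[0,0,-0.02,0,0,-0.145,1],[-0.01,-0.005,-0.04,0,0,-0.29,1],[-0.02,-0.01,-0.04,0,0,-0.435,1],[-0.04,-0.02,-0.04,0,0,-0.58,1],[-0.06,-0.03,-0.04,0,0,-0.725,1],[-0.09,-0.05,-0.04,0,0,-0.87,1],[-0.12,-0.065,-0.04,0,0,-1.015,1],[-0.15,-0.085,-0.04,0,0,-1.16,1],[-0.18,-0.10,-0.04,0,0,-1.305,1],[-0.21,-0.12,-0.04,0,0,-1.45,1]]]' 30
python3 - <<'E'
from h import *
q=np.array([.4744,.1985,np.radians(23.06)]); c,s=np.cos(q[2]),np.sin(q[2])
x,y=-.062,.022
print(rel([q[0]+c*x-s*y,q[1]+s*x+c*y,.165],23.06+90), sensors.get_obs()["joint_pos"].round(2))
E
```

```text
clock: 6.0
position: [0.4183, 0.2352, 0.2036]
ee_rot: [-0.068, 0.998, -0.001, -0.001]
ft_force: [-0.3, -1.0, -0.7]
grip_width: 0.273
grasp_force: 29.9
(array([ 0.0149, -0.039 ,  0.0388]), array([-0.001, -0.003, -0.266])) [-0.72  0.04  0.12  1.9  -0.01  1.21  1.1 ]
```

```bash
cat >> h.py <<'E'
q=np.array([.4744,.1985,np.radians(23.06)])
def jrel(x,y,z,hd=90):
    c,s=np.cos(q[2]),np.sin(q[2]); return rel([q[0]+(c*x-s*y)/1e3,q[1]+(s*x+c*y)/1e3,z/1e3],23.06+hd)
def jpos():
    o=sensors.get_obs(); p=o["position"]; c,s=np.cos(q[2]),np.sin(q[2]); d=p[:2]-q[:2]
    return np.round([c*d[0]+s*d[1],-s*d[0]+c*d[1],p[2]],4)
E
python3 -c "
from h import *
print(jrel(-98,22,110),jpos())"
```

```text
(array([ 0.0494, -0.0483,  0.0939]), array([-0.001, -0.003, -0.266])) [-0.0373  0.0557  0.2036]
```

```bash
python3 -m inch '[[[0.03,-0.024,0,0,0,-0.14,1],[0.0495,-0.048,0.02,0,0,-0.266,1],[0.0495,-0.048,0.06,0,0,-0.266,1],[0.0495,-0.048,0.094,0,0,-0.266,1],[0.0495,-0.048,0.094,0,0,-0.266,1],[0.0495,-0.048,0.094,0,0,-0.266,1]]]' 30
python3 - <<'E'
from h import *
print(jpos(),jrel(-98,22,61)); 
b=imaging.camera("scene")[165:265,180:340]; cv2.imwrite("pics/s2.png",cv2.resize(b,None,fx=4,fy=4,interpolation=cv2.INTER_CUBIC))
im=imaging.camera("wrist"); cv2.imwrite("pics/w4.png",im)
E
```

```text
clock: 6.6
position: [0.3759, 0.1826, 0.1113]
ee_rot: [-0.197, 0.98, -0.001, -0.001]
ft_force: [-0.4, 0.5, -0.2]
grip_width: 0.269
grasp_force: 29.8
[-0.0969  0.024   0.1113] (array([ 0.001 , -0.0019,  0.0503]), array([-0.001, -0.003, -0.006]))
```

View pics/w4.png

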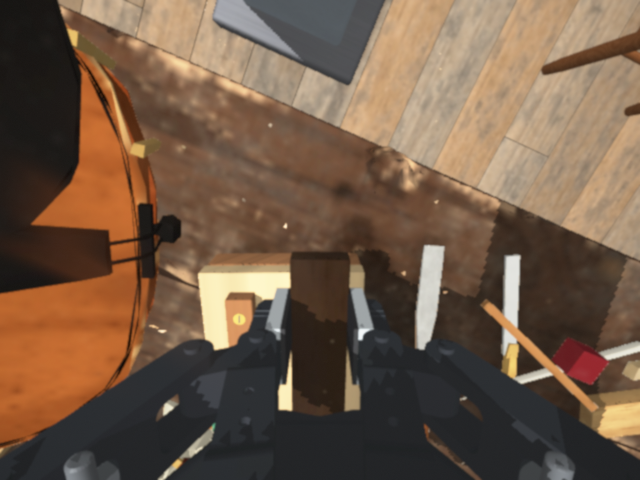

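Run:
```python
from h import *
C=cam("wrist"); c,s=np.cos(q[2]),np.sin(q[2])
C1=None
for p in [(110,100),(140,160),(157,230),(153,300),(130,360),(95,400),(50,430)]:
  for z in (.09,.14):
    w=ray(C,p,z); d=w[:2]-q[:2]; print(p,z,w.round(3),"jig",np.round([c*d[0]+s*d[1],-s*d[0]+c*d[1]],3))
# top cam: violin left outline, crop px
T=cam("top")
for u,v in [(540,290),(527,350),(545,410),(570,440),(600,255)]:
    w=ray(T,(130+u/4,170+v/4),.12); d=w[:2]-q[:2]; print("top",w.round(3),"jig",np.round([c*d[0]+s*d[1],-s*d[0]+c*d[1]],3))
```

```text
(110, 100) 0.09 [0.33  0.074 0.09 ] jig [-0.182 -0.058]
(110, 100) 0.14 [0.324 0.101 0.14 ] jig [-0.177 -0.031]
(140, 160) 0.09 [0.348 0.09  0.09 ] jig [-0.159 -0.05 ]
(140, 160) 0.14 [0.335 0.112 0.14 ] jig [-0.162 -0.025]
(157, 230) 0.09 [0.374 0.105 0.09 ] jig [-0.129 -0.047]
(157, 230) 0.14 [0.353 0.121 0.14 ] jig [-0.142 -0.023]
(153, 300) 0.09 [0.407 0.112 0.09 ] jig [-0.096 -0.054]
(153, 300) 0.14 [0.375 0.126 0.14 ] jig [-0.12  -0.028]
(130, 360) 0.09 [0.443 0.11  0.09 ] jig [-0.064 -0.069]
(130, 360) 0.14 [0.398 0.125 0.14 ] jig [-0.099 -0.038]
(95, 400) 0.09 [0.473 0.099 0.09 ] jig [-0.04  -0.091]
(95, 400) 0.14 [0.418 0.118 0.14 ] jig [-0.083 -0.052]
(50, 430) 0.09 [0.501 0.082 0.09 ] jig [-0.022 -0.118]
(50, 430) 0.14 [0.437 0.106 0.14 ] jig [-0.071 -0.07 ]
top [0.473 0.096 0.12 ] jig [-0.042 -0.094]
top [0.425 0.108 0.12 ] jig [-0.081 -0.064]
top [0.376 0.095 0.12 ] jig [-0.131 -0.056]
top [0.351 0.077 0.12 ] jig [-0.161 -0.064]
top [0.498 0.046 0.12 ] jig [-0.038 -0.149]
```

```bash
python3 -m inch '[[[0.001,-0.002,0.025,0,0,0,1],[0.001,-0.002,0.049,0,0,0,1],[0.001,-0.002,0.049,0,0,0,1],[-0.014,-0.002,0.049,0,0,0,1],[-0.029,-0.002,0.049,0,0,0,1],[-0.04,-0.002,0.049,0,0,0,1],[-0.04,-0.002,0.049,0,0,0,1],[-0.04,-0.002,0.052,0,0,0,1],[-0.04,-0.002,0.052,0,0,0,1]]]' 30
python3 -c "
from h import *
print(jpos())
im=imaging.camera('wrist'); cv2.imwrite('pics/w5.png',im)"
```

```text
clock: 7.6
position: [0.4135, 0.1962, 0.0596]
ee_rot: [-0.197, 0.98, -0.0, -0.0]
ft_force: [0.1, 0.4, -0.4]
grip_width: 0.27
grasp_force: 29.8
[-0.0569  0.0218  0.0596]
```

```bash
python3 -m inch '[[[0,0,0.001,0,0,0,1],[0,0,0.002,0,0,0,1],[0,0,0.003,0,0,0,1],[0,0,0.003,0,0,0,1]]]' 30
python3 -m inch '[[[0,0,0,0,0,0,0.16],[0,0,0,0,0,0,0.16],[0,0,0,0,0,0,0.16],[0,0,0,0,0,0,0.16]]]' 30
python3 -m inch '[[[0,0,-0.02,0,0,0,0.16],[0,0,-0.05,0,0,0,0.16],[0,0,-0.07,0,0,0,0.16],[0,0,-0.07,0,0,0,0.16],[0,0,-0.07,0,0,0,0.16]]]' 30
python3 -c "
from h import *
print(jpos())
im=imaging.camera('wrist'); cv2.imwrite('pics/w6.png',im)"
```

```text
clock: 8.05
position: [0.4141, 0.1965, 0.0572]
ee_rot: [-0.197, 0.98, 0.0, -0.0]
ft_force: [-4.2, -1.6, 7.2]
grip_width: 0.271
grasp_force: 34.4
clock: 8.45
position: [0.4142, 0.1965, 0.0567]
ee_rot: [-0.197, 0.98, 0.0, -0.0]
ft_force: [-0.3, 0.5, -0.6]
grip_width: 0.419
grasp_force: 0.0
clock: 8.95
position: [0.4142, 0.1966, 0.1267]
ee_rot: [-0.197, 0.98, 0.0, 0.0]
ft_force: [-0.6, 0.0, -0.6]
grip_width: 0.42
grasp_force: 0.0
[-0.0561  0.0218  0.1267]
```

View pics/w6.png

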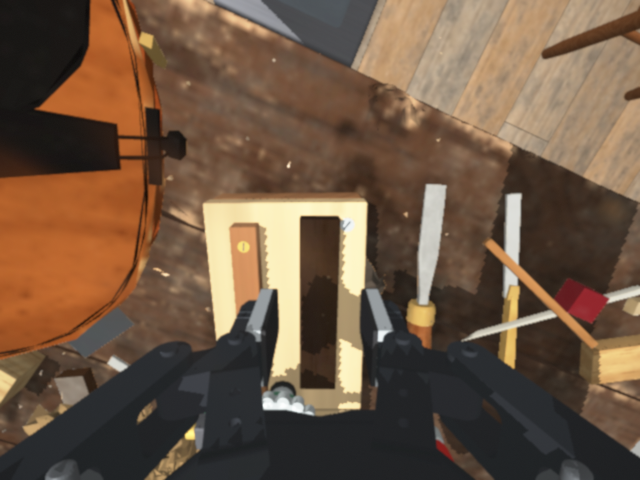

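Piece lies flat and parallel on the bed (columns 301–340, near end at row 217), fence at columns 232–262, all clear. Now push it to the fence from the left with closed fingers.

```bash
python3 -m inch '[[[-0.01,0.017,0,0,0,0,1],[-0.021,0.034,0,0,0,0,1],[-0.021,0.034,0,0,0,0,1],[-0.021,0.034,0,0,0,0,1],[-0.021,0.034,0.03,0,0,0,1],[-0.021,0.034,0.05,0,0,0,1],[-0.021,0.034,0.066,0,0,0,1],[-0.021,0.034,0.066,0,0,0,1]]]' 30
python3 -c "
from h import *
print(jpos())"
python3 -m inch '[[[0,-0.004,0,0,0,0,1],[0,-0.008,0,0,0,0,1],[0,-0.012,0,0,0,0,1],[0,-0.016,0,0,0,0,1],[0,-0.02,0,0,0,0,1],[0,-0.023,0,0,0,0,1],[0,-0.026,0,0,0,0,1],[0,-0.028,0,0,0,0,1],[0,-0.029,0,0,0,0,1]]]' 30
python3 -c "
from h import *
print(jpos())"
```

```text
clock: 9.8
position: [0.4193, 0.2343, 0.0588]
ee_rot: [-0.196, 0.981, -0.001, -0.002]
ft_force: [-0.3, 0.5, -0.4]
grip_width: -0.001
grasp_force: 0.0
[-0.0366  0.0545  0.0588]
clock: 10.7
position: [0.4322, 0.2099, 0.0616]
ee_rot: [-0.197, 0.98, 0.001, 0.001]
ft_force: [-1.0, 3.5, 6.3]
grip_width: -0.001
grasp_force: 3.9
[-0.0344  0.027   0.0616]
```

```bash
cat >> h.py <<'E'
def piece():
    """edges of the dark piece on the light bed, jig mm, from the wrist picture"""
    C=cam("wrist"); im=imaging.camera("wrist"); c,s=np.cos(q[2]),np.sin(q[2]); out=[]
    for x in (-.078,-.07,-.062,-.054,-.046,-.04,-.034):
        ys=np.arange(-.03,.05,.0005); P=np.c_[q[0]+c*x-s*ys,q[1]+s*x+c*ys,np.full_like(ys,.051)]
        uv=proj(C,P).astype(np.float32)
        v=cv2.remap(im.max(2),uv[:,0].reshape(1,-1),uv[:,1].reshape(1,-1),cv2.INTER_LINEAR)[0]
        out.append((x*1000,"".join("#" if a<75 else "o" if a<130 else "." for a in v[::4])))
    return out
E
python3 -c "
from h import *
print(jpos())
for r in piece(): print(r)
C=cam('wrist'); im=imaging.camera('wrist'); cv2.imwrite('pics/w7.png',im)"
```

```text
[-0.0344  0.027   0.0616]
(-78.0, '.............oooooo######...............')
(-70.0, '.......oo....oooooooooo##...............')
(-62.0, '.......oo....oooooooooooo...............')
(-54.0, '.......oo....o####ooo####...............')
(-46.0, '.......oo....o#######o###...............')
(-40.0, '.......oo....o###########..o#...##o.....')
(-34.0, '.......oo....o##########o..o#...####...o')
```

```bash
python3 -m inch '[[[0,0,-0.001,0,0,0,1],[0,-0.003,-0.001,0,0,0,1],[0,-0.006,-0.001,0,0,0,1],[0,-0.008,-0.001,0,0,0,1],[0,-0.010,-0.001,0,0,0,1],[0,-0.010,-0.001,0,0,0,1]]]' 30
python3 -c "
from h import *
print(jpos())
for r in piece(): print(r)"
```

```text
clock: 11.4
position: [0.4356, 0.1996, 0.0617]
ee_rot: [-0.197, 0.981, -0.0, -0.0]
ft_force: [0.4, 0.1, 0.1]
grip_width: 0.001
grasp_force: 0.0
[-0.0353  0.0162  0.0617]
(-78.0, '.......ooooooo#####o...................#')
(-70.0, '.......ooooooooooo#o...................#')
(-62.0, '.......ooooooooooooo...................#')
(-54.0, '.......o#####o#####o...................o')
(-46.0, '.......o########o##o..##...............o')
(-40.0, '.......o###########...##..o##o.........o')
(-34.0, '.......o###########...##...###o........o')
```

```bash
python3 -m inch '[[[0,-0.001,0,0,0,0,1],[0,-0.002,0,0,0,0,1],[0,-0.003,0,0,0,0,1],[0,-0.003,0,0,0,0,1]]]' 30
python3 -c "
from h import *
print(jpos())
for r in piece()[2:5]: print(r)"
```

```text
clock: 11.85
position: [0.4359, 0.199, 0.0618]
ee_rot: [-0.198, 0.98, 0.001, -0.0]
ft_force: [-3.3, 7.3, -0.7]
grip_width: 0.002
grasp_force: 3.9
[-0.0352  0.0155  0.0618]
(-62.0, '.......ooooooooooooo...................#')
(-54.0, '.......o#####o#####o...................o')
(-46.0, '.......o########o##...#o...............o')
```

```bash
python3 -m inch '[[[0,0.012,0,0,0,0,1],[0,0.012,-0.03,0,0,0,1],[0.03,0,-0.045,0,0,0,1],[0.066,-0.010,-0.045,0,0,0,1],[0.066,-0.010,-0.045,0,0,0,1],[0.066,-0.010,-0.02,0,0,0,1],[0.066,-0.010,0,0,0,0,1],[0.066,-0.010,0,0,0,0,1],[0.066,-0.010,0,0,0,0,1]]]' 30
python3 -c "
from h import *
print(jpos(),jrel(-57,3,61.5))"
```

```text
clock: 12.8
position: [0.3797, 0.1628, 0.0621]
ee_rot: [-0.197, 0.98, -0.0, -0.0]
ft_force: [0.4, 1.1, 1.1]
grip_width: 0.006
grasp_force: 0.0
[-0.1011  0.0043  0.0621] (array([-0.0441, -0.001 ,  0.0005]), array([-0.   , -0.001, -0.006]))
```

```bash
python3 -m inch '[[[-0.006,0,0,0,0,0,1],[-0.012,-0.001,0,0,0,0,1],[-0.018,-0.001,0,0,0,0,1],[-0.024,-0.001,0,0,0,0,1],[-0.03,-0.001,0,0,0,0,1],[-0.035,-0.001,0,0,0,0,1],[-0.039,-0.001,0,0,0,0,1],[-0.041,-0.001,0,0,0,0,1],[-0.041,-0.001,0,0,0,0,1]]]' 30
python3 -m inch '[[[-0.001,0,0,0,0,0,1],[-0.002,0,0,0,0,0,1],[-0.002,0,0,0,0,0,1]]]' 30
python3 -c "
from h import *
print(jpos())"
```

```text
clock: 13.7
position: [0.418, 0.1776, 0.0618]
ee_rot: [-0.197, 0.98, 0.0, 0.0]
ft_force: [-0.1, -0.6, 0.5]
grip_width: -0.006
grasp_force: 0.0
clock: 14.0
position: [0.4197, 0.1783, 0.0618]
ee_rot: [-0.197, 0.98, 0.0, 0.0]
ft_force: [-0.0, -0.1, -0.4]
grip_width: -0.0
grasp_force: 0.0
[-0.0582  0.0028  0.0618]
```

```bash
python3 -m inch '[[[-0.001,0,0,0,0,0,1],[-0.002,0,0,0,0,0,1],[-0.002,0,0,0,0,0,1]]]' 30
python3 -m inch '[[[-0.001,0,0,0,0,0,1],[-0.002,0,0,0,0,0,1],[-0.002,0,0,0,0,0,1]]]' 30
python3 -c "
from h import *
print(jpos())
C=cam('wrist'); im=imaging.camera('wrist'); cv2.imwrite('pics/w8.png',im)
c,s=np.cos(q[2]),np.sin(q[2])
for y in (-.012,-.004,.004):
  xs=np.arange(-.075,0,.0005); P=np.c_[q[0]+c*xs-s*y,q[1]+s*xs+c*y,np.full_like(xs,.051)]
  uv=proj(C,P).astype(np.float32); print(y,''.join('#' if a<75 else 'o' if a<130 else '.' for a in cv2.remap(im.max(2),uv[:,0].reshape(1,-1),uv[:,1].reshape(1,-1),1)[0][::2]))"
```

```text
clock: 14.3
position: [0.4209, 0.1788, 0.0616]
ee_rot: [-0.197, 0.98, -0.0, -0.001]
ft_force: [-4.9, -2.6, 2.9]
grip_width: -0.002
grasp_force: 2.4
clock: 14.6
position: [0.4211, 0.1789, 0.0612]
ee_rot: [-0.197, 0.98, -0.001, -0.003]
ft_force: [-11.8, -4.0, 9.9]
grip_width: -0.003
grasp_force: 6.7
[-0.0567  0.0028  0.0612]
-0.012 ..............###o#############o###########################################
-0.004 ........................oo.o###############################################
0.004 ...............................o###########################################
```

```bash
python3 -m inch '[[[0.01,0,0,0,0,0,1],[0.02,0.005,-0.03,0,0,0,0.5],[0.025,0.015,-0.07,0,0,0,0.2],[0.025,0.02,-0.11,0,0,0,0.2],[0.025,0.02,-0.12,0,0,0,0.2],[0.025,0.02,-0.12,0,0,0,0.2],[0.025,0.02,-0.12,0,0,0,0.2]]]' 30
python3 -c "
from h import *
print(jpos())
for r in piece(): print(r)
im=imaging.camera('wrist'); cv2.imwrite('pics/w9.png',im)
cv2.imwrite('pics/w9c.png',cv2.resize(im[150:450,200:480],None,fx=2,fy=2,interpolation=cv2.INTER_CUBIC))"
```

```text
clock: 15.35
position: [0.3923, 0.1882, 0.1808]
ee_rot: [-0.197, 0.98, -0.0, -0.0]
ft_force: [-0.9, -0.0, 0.0]
grip_width: 0.398
grasp_force: 0.0
[-0.0795  0.0227  0.1808]
(-78.0, '........................................')
(-70.0, '........................................')
(-62.0, '........................................')
(-54.0, '.......o................................')
(-46.0, '.......o###########o....................')
(-40.0, '.......o###########o....................')
(-34.0, '........###########o....................')
```

View pics/w9c.png

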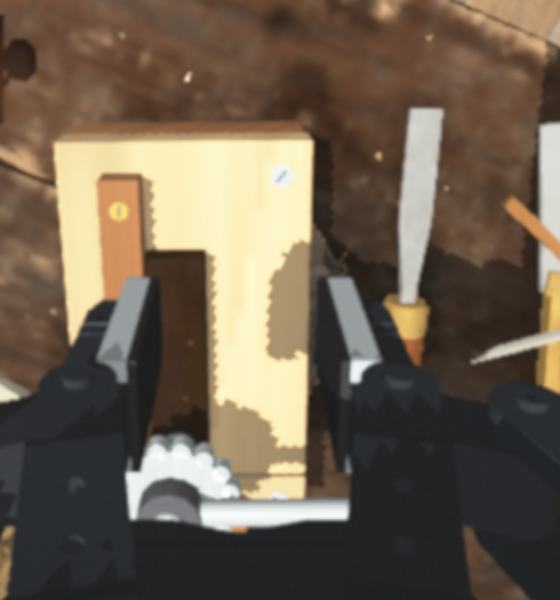

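Piece is flush to the fence (crop column 145) and its near end is at the home position (crop row 250). Now the knob.

```bash
python3 -c "
from h import *
print(jrel(34,81,200,0),sensors.get_obs()['joint_pos'].round(2))"
```

```text
(array([-0.1135,  0.0592, -0.02  ]), array([-2.000e-03, -1.000e-03,  1.564e+00])) [-0.7  -0.04  0.14  2.03  0.01  1.15  1.41]
```

```bash
python3 -m inch '[[[-0.005,0.005,-0.02,0,0,0.142,0.2],[-0.01,0.01,-0.04,0,0,0.284,0.2],[-0.02,0.02,-0.05,0,0,0.426,0.2],[-0.035,0.03,-0.05,0,0,0.568,0.2],[-0.05,0.04,-0.05,0,0,0.71,0.2],[-0.07,0.05,-0.05,0,0,0.852,0.2],[-0.09,0.059,-0.05,0,0,0.994,0.2],[-0.105,0.059,-0.04,0,0,1.136,0.2],[-0.1135,0.059,-0.03,0,0,1.278,0.2],[-0.1135,0.059,-0.02,0,0,1.42,0.2]]]' 30
python3 -m inch '[[[0,0,0,0,0,0.144,0.2],[0,0,0,0,0,0.144,0.2],[0,0,0,0,0,0.144,0.2]]]' 30
python3 - <<'E'
from h import *
print(jpos(),sensors.get_obs()["joint_pos"].round(2),jrel(34,81,122,0))
C=cam("wrist"); im=imaging.camera("wrist"); cv2.imwrite("pics/w10.png",im)
m=((im[:,:,2]>140)&(im[:,:,1]<60)&(im[:,:,0]<60)).astype(np.uint8)
n,l,st,ce=cv2.connectedComponentsWithStats(m); c,s=np.cos(q[2]),np.sin(q[2])
for i in range(1,n):
    if st[i,4]>100:
        w=ray(C,ce[i],.125); d=w[:2]-q[:2]; print(st[i],ce[i].round(0),np.round([c*d[0]+s*d[1],-s*d[0]+c*d[1]],4))
print("expect",proj(C,[[*( [q[0]+c*.034-s*.081,q[1]+s*.034+c*.081]),z] for z in (.1,.12,.138)]).round(0))
print([(a["pixel"],round(a["conf"],2)) for a in spotter.look_for("lever_grip","wrist")])
E
```

```text
clock: 16.45
position: [0.475, 0.2866, 0.1994]
ee_rot: [0.493, 0.87, -0.001, -0.0]
ft_force: [-1.0, -0.7, 1.1]
grip_width: 0.399
grasp_force: 0.0
clock: 16.75
position: [0.4743, 0.2866, 0.2009]
ee_rot: [0.549, 0.835, -0.001, -0.0]
ft_force: [0.7, 0.1, 0.3]
grip_width: 0.404
grasp_force: 0.0
[0.0345 0.0811 0.2009] [-0.77  0.21  0.17  1.72 -0.04  1.22 -0.19] (array([-0.0001, -0.0004,  0.0789]), array([-0.001,  0.   ,  0.005]))
[239  42  33  37 756] [255.  60.] [0.001  0.1893]
[305 239  27  29 416] [319. 251.] [0.0345 0.0861]
expect [[318. 246.]
 [318. 256.]
 [318. 266.]]
[([315.1, 334.3], 0.97)]
```

View pics/w10.png

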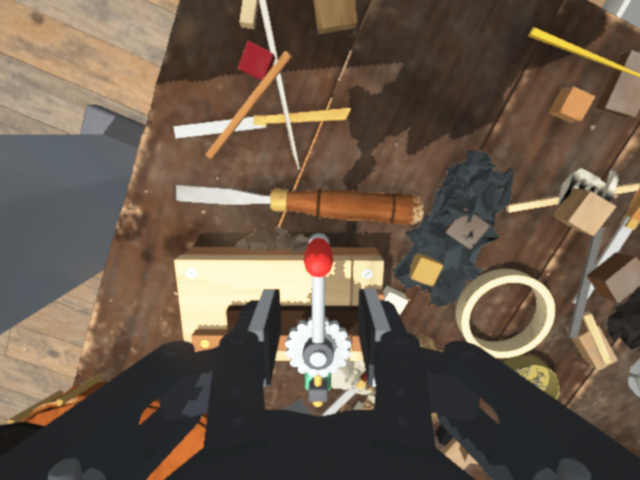

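The knob (319,251) agrees with the prediction (318,256). Descend and grip.

```bash
python3 -m inch '[[[0,0,0.03,0,0,0.005,0.2],[0,0,0.055,0,0,0.005,0.2],[0,0,0.07,0,0,0.005,0.2],[0,0,0.078,0,0,0.005,0.2],[0,0,0.078,0,0,0.005,0.2],[0,0,0.078,0,0,0.005,1],[0,0,0.078,0,0,0.005,1],[0,0,0.078,0,0,0.005,1],[0,0,0.078,0,0,0.005,1],[0,0,0.078,0,0,0.005,1]]]' 40
python3 - <<'E'
from h import *
print(jpos())
# arc in the tool frame of now (tool y=jig x, tool x=jig y): clockwise th
for th in (.1,.2,.3,.4,.5,.6,.7,.8,.9,1.0,1.1,1.18,1.24,1.3): print(th,"x",round(.085*(np.cos(th)-1),4),"y",round(.085*np.sin(th),4),"rz",th)
E
```

```text
clock: 17.85
position: [0.4744, 0.287, 0.1247]
ee_rot: [0.553, 0.833, 0.0, -0.0]
ft_force: [-5.3, -3.1, 5.0]
grip_width: 0.182
grasp_force: 39.1
[0.0347 0.0814 0.1247]
0.1 x -0.0004 y 0.0085 rz 0.1
0.2 x -0.0017 y 0.0169 rz 0.2
0.3 x -0.0038 y 0.0251 rz 0.3
0.4 x -0.0067 y 0.0331 rz 0.4
0.5 x -0.0104 y 0.0408 rz 0.5
0.6 x -0.0148 y 0.048 rz 0.6
0.7 x -0.02 y 0.0548 rz 0.7
0.8 x -0.0258 y 0.061 rz 0.8
0.9 x -0.0322 y 0.0666 rz 0.9
1.0 x -0.0391 y 0.0715 rz 1.0
1.1 x -0.0464 y 0.0758 rz 1.1
1.18 x -0.0526 y 0.0786 rz 1.18
1.24 x -0.0574 y 0.0804 rz 1.24
1.3 x -0.0623 y 0.0819 rz 1.3
```

```bash
python3 -m inch '[[[-0.0004,0.0085,0,0,0,0.1,1],[-0.0017,0.0169,0,0,0,0.2,1],[-0.0038,0.0251,0,0,0,0.3,1],[-0.0067,0.0331,0,0,0,0.4,1],[-0.0104,0.0408,0,0,0,0.5,1],[-0.0148,0.048,0,0,0,0.6,1],[-0.02,0.0548,0,0,0,0.7,1],[-0.02,0.0548,0,0,0,0.7,1]]]' 40
cat >> h.py <<'E'
def lever():
    p=jpos()*1e3; o=sensors.get_obs(); d=p[:2]-[34,-4]; th=np.arctan2(d[0],d[1]); f=np.array(o["ft_force"]); c,s=np.cos(q[2]),np.sin(q[2])
    fj=np.array([c*f[0]+s*f[1],-s*f[0]+c*f[1]]); t=np.array([np.cos(th),-np.sin(th)])
    y=Rot.from_quat(o["ee_rot"]).apply([0,1,0]); hd=np.degrees(np.arctan2(y[1],y[0]))-23.06
    print("th",th.round(3),"r",np.hypot(*d).round(1),"z",p[2],"ft",(fj@t).round(1),"fr",(fj@[t[1]*-1,t[0]]).round(1),"hd",hd.round(1),"grip",o["grip_width"],o["grasp_force"])
    T=.085
    for a in (.75,.8,.85,.9,.95,1.0,1.05,1.1,1.15,1.2,1.25,1.3):
        P=jrel(34+85*np.sin(a),-4+85*np.cos(a),p[2],-np.degrees(a)); print(a,P[0],P[1][2])
E
python3 -c "
from h import *
lever()"
```

```text
clock: 18.65
position: [0.5338, 0.2889, 0.1248]
ee_rot: [0.807, 0.591, 0.0, 0.0]
ft_force: [-2.5, -3.5, 5.1]
grip_width: 0.182
grasp_force: 39.2
th 0.72 r 85.0 z 124.8 ft -1.3 fr -4.1 hd -40.6 grip 0.18152750083058247 39.19537366133227
0.75 [-0.0001  0.0025 -0.    ] 0.041
0.8 [-0.0004  0.0067 -0.    ] 0.091
0.85 [-0.0009  0.011  -0.    ] 0.141
0.9 [-0.0016  0.0152 -0.    ] 0.191
0.95 [-0.0025  0.0193 -0.    ] 0.241
1.0 [-0.0036  0.0234 -0.    ] 0.291
1.05 [-0.0049  0.0274 -0.    ] 0.341
1.1 [-0.0064  0.0314  0.    ] 0.391
1.15 [-0.0082  0.0353  0.    ] 0.441
1.2 [-0.0101  0.0391  0.    ] 0.491
1.25 [-0.0122  0.0428  0.    ] 0.541
1.3 [-0.0144  0.0464  0.    ] 0.591
```

```bash
python3 -m inch '[[[-0.0009,0.011,0,0,0,0.13,1],[-0.0025,0.0193,0,0,0,0.23,1],[-0.0049,0.0274,0,0,0,0.33,1],[-0.0064,0.0314,0,0,0,0.38,1],[-0.0064,0.0314,0,0,0,0.38,1]]]' 40
python3 -c "
from h import *
lever()"|head -1
python3 -m inch '[[[0,0.0021,0,0,0,0.025,1],[0,0.0021,0,0,0,0.025,1]]]' 40
python3 -c "
from h import *
lever()"
```

```text
clock: 19.15
position: [0.5608, 0.2738, 0.1247]
ee_rot: [0.903, 0.429, -0.0, -0.0]
ft_force: [-5.6, -3.7, 7.3]
grip_width: 0.184
grasp_force: 39.6
th 1.086 r 84.8 z 124.7 ft -2.0 fr -6.4 hd -62.2 grip 0.18395117791777182 39.60434289256227
clock: 19.35
position: [0.5618, 0.273, 0.1247]
ee_rot: [0.908, 0.419, -0.001, -0.0]
ft_force: [-8.6, -2.8, 7.5]
grip_width: 0.185
grasp_force: 39.6
th 1.102 r 84.7 z 124.7 ft -4.7 fr -7.7 hd -63.6 grip 0.1852058098909426 39.62863463312033
0.75 [-0.0052 -0.0292  0.    ] -0.359
0.8 [-0.0038 -0.0252  0.    ] -0.309
0.85 [-0.0026 -0.0212  0.    ] -0.259
0.9 [-0.0016 -0.017   0.    ] -0.209
0.95 [-0.0008 -0.0128  0.    ] -0.159
1.0 [-0.0003 -0.0086 -0.    ] -0.109
1.05 [ 0.0001 -0.0044 -0.    ] -0.059
1.1 [ 0.0002 -0.0002 -0.    ] -0.009
1.15 [ 0.0002  0.0041 -0.    ] 0.041
1.2 [-0.0001  0.0083 -0.    ] 0.091
1.25 [-0.0006  0.0126 -0.    ] 0.141
1.3 [-0.0013  0.0167 -0.    ] 0.191
```

```bash
python3 -m inch '[[[-0.0004,0.0021,0,0,0,0.025,1],[-0.0007,0.0042,0,0,0,0.05,1],[-0.0007,0.0042,0,0,0,0.05,1]]]' 40
python3 -c "
from h import *
lever()"|head -1
python3 -m inch '[[[0,0.0021,0,0,0,0.025,1],[0,0.0042,0,0,0,0.05,1],[0,0.0042,0,0,0,0.05,1]]]' 40
python3 -c "
from h import *
lever()"|head -1
```

```text
clock: 19.65
position: [0.5647, 0.2703, 0.1247]
ee_rot: [0.918, 0.396, -0.0, -0.001]
ft_force: [-6.2, -0.4, 6.3]
grip_width: 0.185
grasp_force: 39.5
th 1.148 r 84.6 z 124.7 ft -4.3 fr -4.5 hd -66.4 grip 0.18477735791471456 39.48565814329413
clock: 19.95
position: [0.567, 0.2682, 0.1247]
ee_rot: [0.928, 0.373, -0.001, -0.001]
ft_force: [-10.1, 0.9, 7.7]
grip_width: 0.183
grasp_force: 39.7
th 1.185 r 84.7 z 124.7 ft -7.8 fr -6.5 hd -69.2 grip 0.18334230127616197 39.687879072698706
```

```bash
python3 -m inch '[[[-0.0003,0.0021,0,0,0,0.025,1],[-0.0005,0.0042,0,0,0,0.05,1],[-0.0005,0.0042,0,0,0,0.05,1]]]' 50
python3 -c "
from h import *
lever()"|head -1
python3 -m inch '[[[-0.0002,0.0021,0,0,0,0.025,1],[-0.0003,0.0035,0,0,0,0.04,1],[-0.0003,0.0035,0,0,0,0.04,1],[-0.0003,0.0035,0,0,0,0.04,1]]]' 50
python3 -c "
from h import *
lever()"|head -1
```

```text
clock: 20.25
position: [0.5697, 0.2652, 0.1247]
ee_rot: [0.937, 0.35, -0.0, -0.001]
ft_force: [-7.2, 1.0, 6.6]
grip_width: 0.183
grasp_force: 48.6
th 1.233 r 84.6 z 124.7 ft -5.6 fr -4.6 hd -72.0 grip 0.1830443751143975 48.6240479998105
clock: 20.65
position: [0.5716, 0.263, 0.1248]
ee_rot: [0.943, 0.332, -0.0, -0.002]
ft_force: [-8.7, 3.3, 7.1]
grip_width: 0.183
grasp_force: 48.7
th 1.267 r 84.6 z 124.8 ft -8.2 fr -4.5 hd -74.3 grip 0.1830460361675023 48.66678735706955
```

```bash
python3 -m inch '[[[-0.0003,0.0017,0,0,0,0.01,1],[-0.0003,0.0017,0,0,0,0.01,1],[-0.0003,0.0017,0,0,0,0.01,1],[-0.0003,0.0017,0,0,0,0.01,1],[-0.0003,0.0017,0,0,0,0.01,1],[-0.0003,0.0017,0,0,0,0.01,1],[-0.0003,0.0017,0,0,0,0.01,1],[-0.0003,0.0017,0,0,0,0.01,1]]]' 50
python3 - <<'E'
from h import *
lever()
t0=cv2.imread("pics/top0.png"); t=imaging.camera("top"); cv2.imwrite("pics/top1.png",t)
C=cam("top"); c,s=np.cos(q[2]),np.sin(q[2])
for y in (-.012,-.004,.004,.012):
  xs=np.arange(-.075,.08,.002); P=np.c_[q[0]+c*xs-s*y,q[1]+s*xs+c*y,np.full_like(xs,.051)]
  uv=proj(C,P).astype(np.float32); print(y,''.join('#' if a<75 else 'o' if a<130 else '.' for a in cv2.remap(t.max(2),uv[:,0].reshape(1,-1),uv[:,1].reshape(1,-1),1)[0]))
E
```

```text
clock: 21.45
position: [0.573, 0.2612, 0.1248]
ee_rot: [0.945, 0.327, 0.0, -0.001]
ft_force: [-7.0, 2.3, 5.3]
grip_width: 0.185
grasp_force: 48.7
th 1.294 r 84.5 z 124.8 ft -6.2 fr -4.0 hd -74.9 grip 0.18466491814289612 48.6560875896248
0.75 [-0.0123 -0.0438  0.0001] -0.557
0.8 [-0.0102 -0.0401  0.0001] -0.507
0.85 [-0.0082 -0.0364  0.0001] -0.457
0.9 [-0.0064 -0.0325  0.0001] -0.407
0.95 [-0.0048 -0.0286  0.0001] -0.357
1.0 [-0.0034 -0.0245  0.0001] -0.307
1.05 [-0.0023 -0.0205  0.0001] -0.257
1.1 [-0.0013 -0.0163  0.0001] -0.207
1.15 [-0.0005 -0.0121  0.    ] -0.157
1.2 [ 0.     -0.0079  0.    ] -0.107
1.25 [ 0.0004 -0.0037  0.    ] -0.057
1.3 [0.0005 0.0005 0.    ] -0.007
-0.012 .............ooo##oooooooooooooooooooooooooooo..oo.....................ooo....
-0.004 ...............######o##oooooo################oo.......oooo....oo.............
0.004 ..............o################oo#############oo.......#oo.......o............
0.012 ..........................................................ooooooo.............
```

```bash
python3 -c "
from h import *
print(order.hand_in())"
```

```text
the job is handed in; nothing more can be done
None
```

The ebony is home against the fence and end stop, and the job is handed in with the gripper still holding the lever at about 1.29 rad, past the third click (1.178) and short of the fourth (1.571); I took the click from the measured angle, since the force readings didn't show it clearly.

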